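# Unlock the tea box on the windowsill and slide it open

### The job

First slide the closed canister out of the way of the tea box's lid, which slides out over that end, and leave it standing on the sill clear of the lid's path. Then take the key with the rectangular bow out of the holder, put it fully home in the keyhole on top of the locked tea box, and turn it a quarter turn clockwise until it stops, which draws the hidden bolt. Leave the key in the lock, turned and let go, and push the lid fully open by its upstanding tab; do not disturb the cup, tin and jar close by, and leave the round-bowed key and the spoon standing in the holder.

Things in the scene. Friction and masses are not known exactly. Their poses are not given: they have to be found in the camera images.
- key_bow (a point): The key, plain steel, 78 mm long, 65 to 105 g, standing upright in one of the holder's slots, loose. Point: centre of its bow, a flat rectangular plate 32 mm wide (own x), 9 mm thick (own y: grasp across this), 40 mm tall. Own z up. Below it a neck of 8 mm diameter, 10 mm long, then a collar disc of 22 mm diameter, 4 mm thick, its underside 34 mm below this point. A half turn about z makes no difference.
- key_tip (a point): Lower end of the key, 58 mm straight below key_bow, same axes. A shank of 7 mm diameter reaches from the collar's underside 24 mm down to here; its lowest 10 mm carry a two-winged bit 22 mm wide (own x) and 7 mm thick (own y).
- keyhole (a point): Centre of the keyhole's mouth: a chamfered slot 25 mm long (own x), 10 mm wide (own y) through the 10 mm steel deck of the tea box, 65 mm above the sill, own z up. The key goes straight down, bit along the slot, until its collar lies on the deck (bow centre 34 mm above this point); only in the last 4 mm can the bit turn, below the deck. Once turned it cannot be drawn out.
- lockbox: The tea box, fixed, grey steel, 120 mm (own x) by 200 mm (own y), 65 mm tall, origin under its centre. The lock deck is its +y end, the keyhole at own y = 65 mm; the sliding lid covers the rest.
- lock (a joint): Driver hidden below the keyhole, rad: 0 locked, 1.3 fully unlocked (stop). The key turns about 0.25 rad clockwise (seen from above) before it picks up the driver, so the key itself stops at about a quarter turn; friction about 0.04 Nm, stays where left. It draws the bolt, which frees the lid above about 0.9.
- lid (a joint): Sliding lid of the tea box, m: 0 shut, 0.075 fully open (stop). It slides along the box's own -y, away from the keyhole, over the end of the box; with the bolt drawn a push of 2 to 3 N moves it and it stays where left. Bolted, it moves less than 4 mm.
- lid_tab (a point): Middle of the top edge of the lid's tab, on its face towards the keyhole. The tab is an upright steel plate 60 mm wide (own x), 6 mm thick, 22 mm tall on the flat lid (lid surface 22 mm below this point, 69 mm above the sill). Own axes as the keyhole's; push the face towards own -y. On the keyhole side of it lie 110 mm of clear flat lid.
- holder: Fixed steel holder, 170 mm (own x) by 50 mm (own y), 50 mm tall, origin at the centre of its underside. Three slots in its top, each 25 by 10 mm, along own x at x = -50, 0, 50 mm: they hold the key, the round-bowed key and the spoon in any order, each hanging by its collar.
- spare_bow (a point): Another key, steel, its bow a round disc of 34 mm diameter, 9 mm thick; it does not work this lock. Stands upright in the holder, loose; this point is the centre of the bow, 32 mm above the holder's top rest face. Leave it.
- spoon_mid (a point): Steel teaspoon standing bowl up in the holder, loose, bowl 22 mm in diameter, its top 68 mm above the holder's top; this point is on its stem 22 mm above the holder's top. Leave it.
- canister: Orange plastic canister with closed screw lid, loose, 72 mm diameter, 100 mm tall, 175 to 350 g, origin under its centre. It stands on the sill 14 to 29 mm beyond the lid end of the box, in the lid's way. The 106 mm wide lid, fully open, reaches to own y = -174 mm of lockbox, so the canister is clear when its centre is over 93 mm to either side of the box's own y axis, or beyond own y = -214 mm.
- tin: Round steel sugar tin, loose, 56 mm diameter, 70 mm tall, origin under its centre; in front of or behind the tea box. Leave it.
- cup_a: White ceramic espresso cup, loose, 62 mm diameter, 55 mm tall, origin under its centre; in front of or behind the tea box. Leave it.
- jar: Amber glass jar, loose, 60 mm diameter, 85 mm tall, origin under its centre, beside the holder. Leave it.
Not all that is in view belongs to the job. What is meant by the canister is not yellow, and is the larger of those in its own colour. Leave any blue or orange look-alike of the part that bears key_bow alone.

How it is judged:
On the way, in this order (a step that is already met when the one before it is completed fails the run):
1. the canister stands upright and still clear of the lid's path, the lid still shut ((x of canister in the frame of lockbox below -0.093 m or x of canister in the frame of lockbox above 0.093 m or y of canister in the frame of lockbox below -0.214 m) and angle between canister's own z axis and vertical below 0.15 rad and linear speed of canister below 0.03 m/s and value of joint lid below 0.01 m), for 0.2 s.
2. the key is fully home in the keyhole, its collar on the deck, before the lock is turned (horizontal distance between key_bow and keyhole below 0.005 m and z of key_bow in the frame of keyhole below 0.0375 m and angle between key_bow's own z axis and vertical below 0.12 rad and value of joint lock below 0.25 rad), for 0.1 s.
3. the key, fully home, has turned the lock's driver to at least 1.0 rad while the lid is still shut (horizontal distance between key_bow and keyhole below 0.005 m and z of key_bow in the frame of keyhole below 0.0375 m and angle between key_bow's own z axis and vertical below 0.12 rad and value of joint lock above 1 rad and value of joint lid below 0.01 m), for 0.1 s.
At the end, for the whole second after the job is handed in: Canister upright and still, its centre over 93 mm to either side of the box's long axis or over 214 mm beyond the box's centre; key upright in the keyhole within 5 mm, collar within 3.5 mm of the deck; lock driver turned at least 1.0 rad; lid open at least 68 of 75 mm, not moving ((x of canister in the frame of lockbox below -0.093 m or x of canister in the frame of lockbox above 0.093 m or y of canister in the frame of lockbox below -0.214 m) and angle between canister's own z axis and vertical below 0.15 rad and linear speed of canister below 0.03 m/s and horizontal distance between key_bow and keyhole below 0.005 m and z of key_bow in the frame of keyhole below 0.0375 m and angle between key_bow's own z axis and vertical below 0.12 rad and value of joint lock above 1 rad and value of joint lid above 0.068 m and velocity of joint lid below 0.02 m/s); the robot touches nothing.
It fails at once if a bystander is moved: cup beside the box, tin or jar by more than 30 mm, the other key or the spoon by more than 20 mm (distance of any of tin, cup_a, jar from where it was at the start of the episode above 0.03 m or distance of any of spare_bow, spoon_mid from where it was at the start of the episode above 0.02 m).
It fails at once if the canister, tin, jar or cup beside the box is tipped by more than 0.35 rad (angle between any of canister, tin, jar, cup_a's own z axis and vertical above 0.35 rad).
It also fails if it takes over 70 s, if anything falls off the work surface, if the arm or the gripper's body presses on something with over 40 N, if the wrist force passes 120 N, or if a joint passes its speed limit or range.

### The arm

A 7-joint arm with a two-finger parallel gripper is mounted at the origin on the work surface. World frame = base frame: x ahead of the robot, y to its left, z up, the work surface at z = 0. Lengths are in m, angles in rad, forces in N, time in s.
With the tool pointing down it reaches from about 0.425 to 0.825 m from the base axis. Payload 3.6 kg.
Tool frame: the origin (TCP) lies where the fingers leave the gripper's body, on its centre line; the fingertips stand 73 mm ahead of it and the grasp point (between the pads) lies 54 mm ahead of it; z points along the fingers, y is the line along which they close (so a half turn about z gives the same grasp; the last joint's range is limited). The gripper opens to 85 mm and grips with 20 to 120 N. Pads are 22 mm wide; open, the fingers measure 114 mm over their backs; the gripper's body (76 mm by 85 mm) begins 54 mm behind the grasp point. The pads swing forward as they close: fully open they stand 13 mm farther back than shut.
Start: joints at [1.097, 0.615, -0.013, 1.423, 0.008, 1.103, -0.04], TCP at [0.281, -0.586, 0.304] pointing down, gripper open.
Joint ranges: [-3.12, 3.12], [-0.3, 2.06], [-1.34, 1.32], [0.26, 2.42], [-1.36, 4.5], [0.01, 1.98], [-2.84, 2.84]. Speed limits (rad/s): [2.79, 2.79, 3.14, 3.14, 3.14, 3.14, 3.14].

### API

Orientations are given as a unit quaternion [x, y, z, w].
In Python, from station import arm, snapshot, camera_info, ticket gives the robot as it stands. Calls block until the motion is done:
- arm.movep(position, orientation): joint-space move of the TCP to a pose.
- arm.line_to(position, velocity=0.15, ori=None): straight line of the TCP; ori=None keeps the orientation; velocity is the mean speed in m/s.
- arm.move_j(angles): joint-space move.
- arm.move_gripper(opening, effort=None): opening from 0.0 (shut) to 1.0 (fully open); effort is the grip in N (None keeps the last); returns when the fingers have stopped.
- arm.pause(seconds).
- arm.ik(position, orientation): joint angles nearest the present ones, or None.
- snapshot(name): name is "scene" or "top" or "wrist"; returns the picture (480x640x3 uint8, blue, green, red); there is no depth.
- camera_info(name): a dict with "fx", "fy", "cx", "cy" (pixels), "R" (3x3) and "t" (3): a world point X has camera coordinates R X + t; the wrist camera has in their place "T_tool_cam" (4x4, takes a point from camera to tool coordinates, whose origin is the TCP and whose axes are the flange's). Camera axes: x right, y down, z forward; pixel columns grow to the right and rows downward; lengths in m; the calibration is good to about 2 mm. A picture is of the moment at which its call begins: read the wrist's pose just before it. camera_info takes no time and is no camera call.
A pose or a line that the arm cannot do raises arm.MotionError and nothing moves.
- ticket.finish_job(): hands the job in; it is judged then, once.
Readings, each from a call of its own:
- arm.read_time(): time.
- arm.read_joint_positions(): joint angles.
- arm.read_dq(): joint speeds.
- arm.read_effort(): joint torques, N m.
- arm.read_tool_pos(): TCP position.
- arm.read_eef_rot(): TCP orientation.
- arm.read_ft_force(): force on the tool from outside, world axes, zero at the start.
- arm.read_wrist_torque(): the same for the moment, N m.
- arm.read_opening(): opening from 0.0 (shut) to 1.0 (fully open).
- arm.read_finger_force(): force on a finger pad.
Only numpy, scipy, OpenCV 4.12 (cv2) and the standard library are available. Lean on these libraries where they do the work, as an engineer would, in place of code of your own. Each camera call takes 0.05 s, during which the arm holds its last target. There are 200 camera calls.

## Working session

There is one attempt and no reset: what is moved stays moved. The work goes in short steps, each a Python script; the robot and the scene stay as the last script left them, time stands still between calls to the robot, and variables do not carry over. Pictures are saved under pics/ and viewed, at most 10 in all, crops included, and the job is handed in when it is done.

```bash
mkdir -p pics; python3 - <<'E'
from station import arm,snapshot,camera_info
import cv2
for n in("scene","top"):
    cv2.imwrite(f"pics/{n}0.png",snapshot(n)); c=camera_info(n); print(n,c)
print(camera_info("wrist"),arm.read_eef_rot(),arm.read_time())
E
```

```text
scene {'fx': 474.95092099679727, 'fy': 474.95092099679727, 'cx': 313.7413599358189, 'cy': 238.34963114305046, 'R': array([[-0.50452925,  0.86333634,  0.01003025],
       [ 0.58900092,  0.35265681, -0.72712522],
       [-0.63129086, -0.36094811, -0.68643158]]), 't': array([ 0.25061327, -0.24280662,  1.24339243])}
top {'fx': 624.9105499560064, 'fy': 624.9105499560064, 'cx': 322.86286741843725, 'cy': 233.61293580135037, 'R': array([[ 0.00863754, -0.99994663,  0.0056686 ],
       [-0.98248248, -0.00954173, -0.18611053],
       [ 0.18615469, -0.00396177, -0.98251246]]), 't': array([-0.00930784,  0.52655075,  1.31190876])}
{'fx': 402.3769608420235, 'fy': 402.3769608420235, 'cx': 319.8649474586342, 'cy': 236.37396781549188, 'T_tool_cam': array([[ 5.58512482e-04, -9.50373355e-01, -3.11111192e-01,
         8.04964761e-02],
       [ 9.99999844e-01,  5.27752581e-04,  1.83054823e-04,
        -2.88654347e-04],
       [-9.78069150e-06, -3.11111246e-01,  9.50373502e-01,
        -6.97696419e-02],
       [ 0.00000000e+00,  0.00000000e+00,  0.00000000e+00,
         1.00000000e+00]])} [ 9.75139333e-01  2.21589472e-01 -2.66053785e-04 -1.14763580e-03] 0.1
```

View pics/top0.png

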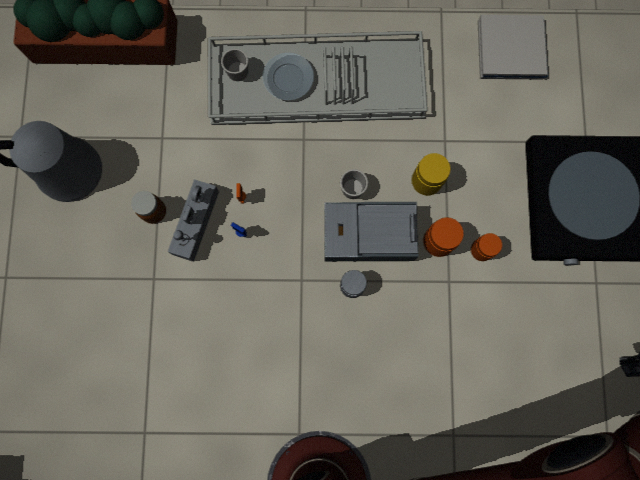

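View pics/scene0.png

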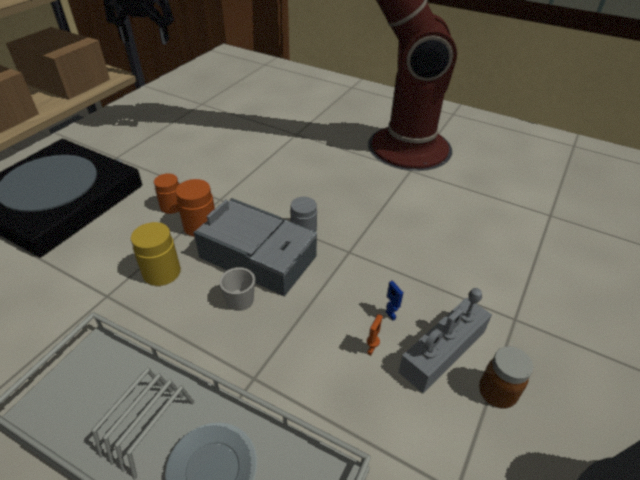

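The top view shows the keyhole at about (340,229), the tab at about (413,229) and the box at (325–417, 203–261). The canister is at (443,237), the small orange one at (487,246) and the yellow one at (433,175). The holder runs from (206,185) to (183,255), with the spoon nearest the robot; the two keys can't be told apart yet. Next I'll get coarse positions and close wrist views.

```bash
cat > h.py <<'E'
import numpy as np,cv2
from station import arm,snapshot,camera_info,ticket
from scipy.spatial.transform import Rotation as Ro
def cam(name):
    c=camera_info(name)
    if name!="wrist": return c,np.array(c["R"]).T,-np.array(c["R"]).T@np.array(c["t"])
    T=np.eye(4);T[:3,:3]=Ro.from_quat(arm.read_eef_rot()).as_matrix();T[:3,3]=arm.read_tool_pos()
    T=T@np.array(c["T_tool_cam"]);return c,T[:3,:3],T[:3,3]
def onplane(C,px,z):
    c,R,o=C;p=np.atleast_2d(px).astype(float)
    d=np.c_[(p[:,0]-c["cx"])/c["fx"],(p[:,1]-c["cy"])/c["fy"],np.ones(len(p))]@R.T
    return (o+d*((z-o[2])/d[:,2])[:,None])
def proj(C,X):
    c,R,o=C;q=(np.atleast_2d(X)-o)@R;return np.c_[q[:,0]/q[:,2]*c["fx"]+c["cx"],q[:,1]/q[:,2]*c["fy"]+c["cy"]]
def Q(yaw): # tool down, tool x axis at world angle yaw, y (closing) at yaw-90deg
    return (Ro.from_euler('z',yaw)*Ro.from_euler('x',np.pi)).as_quat()
E
python3 - <<'E'
from h import *
np.set_printoptions(precision=4,suppress=True)
C=cam("top")
for n,p,z in[("can",(446,230),.1),("small",(490,240),.07),("yellow",(434,166),.1),("tin",(353,279),.07),("cup",(355,181),.055),("jar",(147,203),.085),("kh",(340,229),.065),("tab",(413,229),.08),("boxc",[(326,203),(417,203),(417,250),(325,250)],.065),("hold",[(197,181),(217,185),(189,257),(169,251)],.05),("keyA",(198,190),.07),("keyB",(193,212),.07),("spoon",(180,237),.1),("blue",(240,230),.03),("or",(240,192),.03)]:
    print(n,onplane(C,p,z)[:,:2].tolist())
R=Ro.from_quat(arm.read_eef_rot()).as_matrix();print(R)
E
```

```text
can [[0.5272750152855217, -0.2628953478723968]]
small [[0.5122639910196735, -0.36288051910092006]]
yellow [[0.6667660501867039, -0.2410816356108341]]
tin [[0.42557448206394644, -0.06902432409996949]]
cup [[0.6443378689104231, -0.07430635867679565]]
jar [[0.5828096848772499, 0.3720412622594013]]
kh [[0.5341524909037312, -0.04128471158391509]]
tab [[0.5327110631787196, -0.1965720411365281]]
boxc [[0.5914504839168542, -0.010649552875261762], [0.5934304038706029, -0.2085972876770599], [0.4898656537044611, -0.20658630825968724], [0.4879799055513564, -0.009303908471458266]]
hold [[0.6421629965646425, 0.27473097415509934], [0.6334826458690416, 0.23020387493360403], [0.4722998102655337, 0.28416509011459884], [0.4850008054538508, 0.3280091912524791]]
keyA [[0.6164632989177717, 0.26753517037362934]]
keyB [[0.5674390568747183, 0.2760648557404287]]
spoon [[0.506927265685606, 0.29441846910215097]]
blue [[0.5366509207621526, 0.17871004111920127]]
or [[0.6232273106533298, 0.18159354173798592]]
[[ 0.9018  0.4322 -0.001 ]
 [ 0.4322 -0.9018  0.0021]
 [-0.     -0.0024 -1.    ]]
```

```bash
python3 - <<'E'
from h import *
import pickle
arm.movep([0.57,-0.14,0.34],Q(0)); 
C=cam("wrist"); im=snapshot("wrist"); pickle.dump((C,im),open("box.pkl","wb"))
cv2.imwrite("pics/box.png",im); print(arm.read_time(),arm.read_tool_pos(),arm.read_joint_positions())
m=cv2.inRange(cv2.cvtColor(im,cv2.COLOR_BGR2HSV),(3,150,60),(16,255,255))
for c in cv2.findContours(m,0,2)[0]:
    if cv2.contourArea(c)>500: print(cv2.boundingRect(c))
E
```

```text
2.075 [ 0.56965204 -0.14156451  0.33992322] [ 0.20269858  0.48252017  0.00518065  1.56183773 -0.0016923   1.0973682
 -1.36517166]
(403, 197, 178, 98)
```

View pics/box.png

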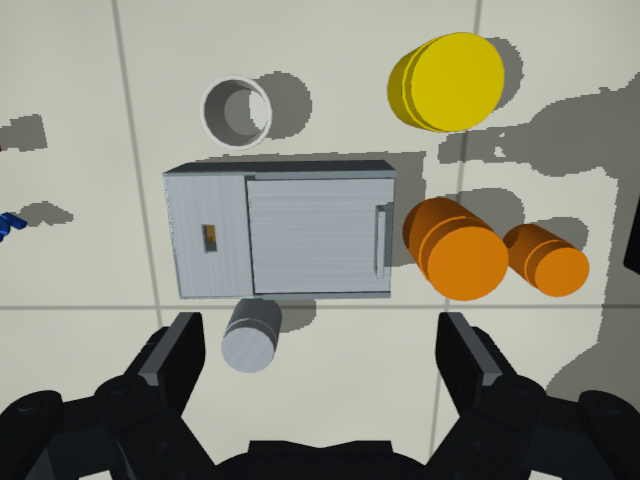

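The wrist view shows the canister top at about (462,259), the keyhole at about (210,238), the deck corners (165,173), (180,298), (390,294), (394,170), and the tab at (380,241). I'll fix the keyhole, box axis and canister, then move the canister.

```bash
python3 - <<'E'
from h import *
import pickle
np.set_printoptions(precision=4,suppress=True)
C,im=pickle.load(open("box.pkl","rb"))
hsv=cv2.cvtColor(im,cv2.COLOR_BGR2HSV)
roi=im[215:262,192:228].astype(int); g=roi.sum(2)/3; print(np.median(g))
m=((g<np.median(g)*.7)|(hsv[215:262,192:228,1]>110)).astype(np.uint8)
n,l,s,ce=cv2.connectedComponentsWithStats(m);i=1+np.argmax(s[1:,4]);print(s[i],ce[i]+[192,215])
c=cv2.findContours((l==i).astype(np.uint8),0,2)[0][0].reshape(-1,2)+[192,215]
r=cv2.minAreaRect((onplane(C,c,.065)[:,:2]*1e4).astype(np.float32));print("slot",r)
print("can",onplane(C,[(462,259)],.1), "tab",onplane(C,[(376.5,206),(377,277)],.091))
P=onplane(C,[(165,173),(180,298),(390,294),(394,170)],.065);print(P)
print("small",onplane(C,[(562,271)],.07),"yellow",onplane(C,[(455,82)],.1),"tin",onplane(C,[(248,349)],.07))
E
```

```text
163.66666666666666
[ 10  10  15  27 322] [209.0963 237.8012]
slot ((5355.6337890625, -413.1722717285156), (248.52493286132812, 108.62591552734375), 0.984636664390564)
can [[ 0.5286 -0.2585  0.1   ]] tab [[ 0.5714 -0.1873  0.091 ]
 [ 0.5086 -0.1904  0.091 ]]
[[ 0.5944 -0.0086  0.065 ]
 [ 0.4757 -0.0084  0.065 ]
 [ 0.4795 -0.2075  0.065 ]
 [ 0.5966 -0.2047  0.065 ]]
small [[ 0.5049 -0.3626  0.07  ]] yellow [[ 0.6652 -0.2387  0.1   ]] tin [[ 0.4229 -0.0708  0.07  ]]
```

```bash
python3 - <<'E'
from h import *
q=Q(np.pi/2)
arm.movep([.5286,-.2595,.22],q)
arm.line_to([.5286,-.2595,.115],.12)
print(arm.read_ft_force(),arm.read_time())
arm.move_gripper(0.0,25); print(arm.read_opening(),arm.read_finger_force(),arm.read_ft_force())
arm.line_to([.5286,-.2595,.120],.05)
arm.line_to([.416,-.272,.120],.1)
arm.line_to([.416,-.272,.1155],.04)
print(arm.read_ft_force())
arm.move_gripper(1.0)
arm.line_to([.416,-.272,.25],.15)
print(arm.read_time())
arm.movep([0.52,0.22,0.33],Q(0.27)); 
import pickle
C=cam("wrist"); im=snapshot("wrist"); pickle.dump((C,im),open("hold.pkl","wb"))
cv2.imwrite("pics/hold.png",im)
C=cam("top");im=snapshot("top");m=cv2.inRange(cv2.cvtColor(im,cv2.COLOR_BGR2HSV),(3,150,60),(16,255,255))
for c in cv2.findContours(m,0,2)[0]:
    if cv2.contourArea(c)>150: x,y,w,h=cv2.boundingRect(c);print(x,y,w,h,onplane(C,(x+w/2,y+w/2),.1))
print(arm.read_time())
E
```

```text
[ 1.14508488 -0.12719819 -0.72105997] 4.4667
0.835837214837849 27.71115239127539 [-3.9316916  -0.30289877  5.58060583]
[0.8838644  0.92190125 2.10471375]
7.8917
200 378 35 53 [[0.1860893  0.20321057 0.1       ]]
220 352 67 67 [[0.20610822 0.13195873 0.1       ]]
267 343 39 55 [[0.25178527 0.06677079 0.1       ]]
217 338 31 22 [[0.26866737 0.17621658 0.1       ]]
192 281 50 75 [[0.36396241 0.21134939 0.1       ]]
439 267 33 35 [[ 0.41473186 -0.27939371  0.1       ]]
471 233 31 28 [[ 0.48869431 -0.34652426  0.1       ]]
122 140 92 160 [[0.61675792 0.32550027 0.1       ]]
164 132 31 42 [[0.70242394 0.3054922  0.1       ]]
14 20 152 26 [[0.8177752  0.50657879 0.1       ]]
9.8417
```

View pics/hold.png

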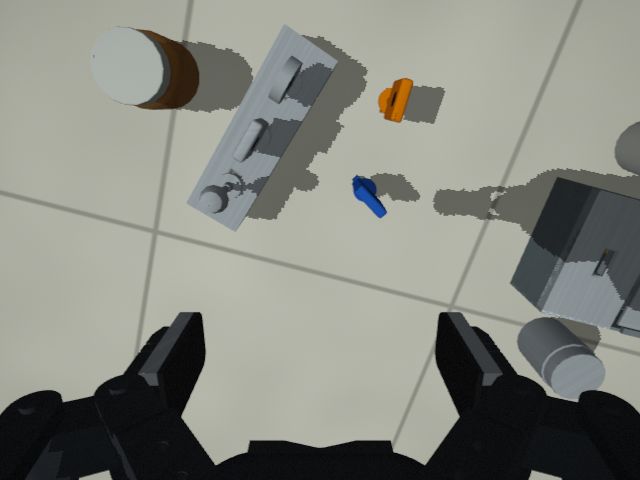

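The canister now stands at (0.415,-0.275), which is clear. In the wrist view the holder's two bows are at (285,78) and (250,140), and the spoon is at (212,200). A closer oblique look along the plates' normal should show which bow is rectangular.

```bash
python3 - <<'E'
from h import *
import pickle
np.set_printoptions(precision=4,suppress=True)
y=np.radians(76)
arm.movep([.565+.06*np.cos(y),.28+.06*np.sin(y),.24],Q(y)); 
C=cam("wrist"); im=snapshot("wrist"); pickle.dump((C,im),open("key.pkl","wb"))
cv2.imwrite("pics/key.png",im); print(arm.read_time())
E
```

```text
10.65
```

View pics/key.png

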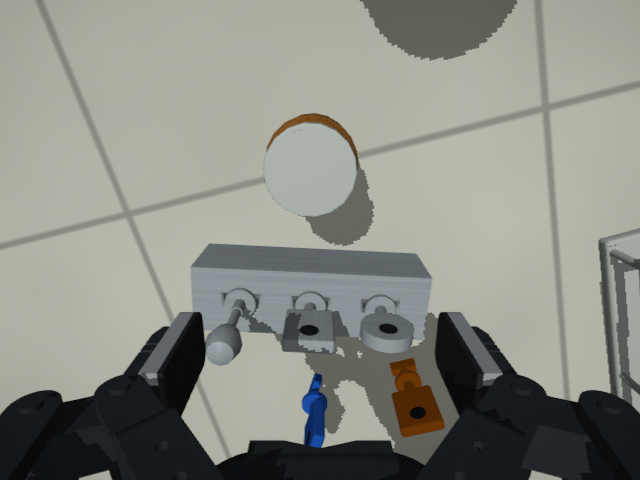

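The middle object at (311,330) is the rectangular key, with its top face near (309,348). The round one is at (387,332), and the spoon at left. The orange and blue look-alikes are separate. Now to compute its pose.

```bash
python3 - <<'E'
from h import *
import pickle
np.set_printoptions(precision=4,suppress=True)
C,im=pickle.load(open("key.pkl","rb"))
P=onplane(C,[(192,267),(431,278)],.05)[:,:2];d=P[1]-P[0];print(P,np.linalg.norm(d),np.degrees(np.arctan2(d[1],d[0])))
u=d/np.linalg.norm(d);n=np.array([u[1],-u[0]]);print("holder mid",P.mean(0)+.025*n)
print("top",onplane(C,[(309,348)],.104),onplane(C,[(283,343),(335,346)],.104))
C,im2=pickle.load(open("hold.pkl","rb"))
P=onplane(C,[(285,25),(338,63),(237,231),(188,204)],.05)[:,:2];print(P,P.mean(0))
for a,b in((3,0),(2,1)):
    d=P[b]-P[a];print(np.linalg.norm(d),np.degrees(np.arctan2(d[1],d[0])))
c1=cv2.resize(im[280:380,240:420],None,fx=4,fy=4,interpolation=cv2.INTER_CUBIC);c2=cv2.resize(im2[15:240,180:345],None,fx=2,fy=2)
cv2.imwrite("pics/k2.png",c1)
E
```

```text
[[0.4874 0.3324]
 [0.6475 0.2833]] 0.16751196460730214 -17.023847878791912
holder mid [0.5601 0.284 ]
top [[0.5603 0.2837 0.104 ]] [[0.5463 0.2907 0.104 ]
 [0.5756 0.2812 0.104 ]]
[[0.6472 0.2819]
 [0.632  0.2345]
 [0.4723 0.2837]
 [0.4855 0.3309]] [0.5593 0.2827]
0.16902724782436945 -16.829026565815
0.16709100302434327 -17.129232256346015
```

View pics/k2.png

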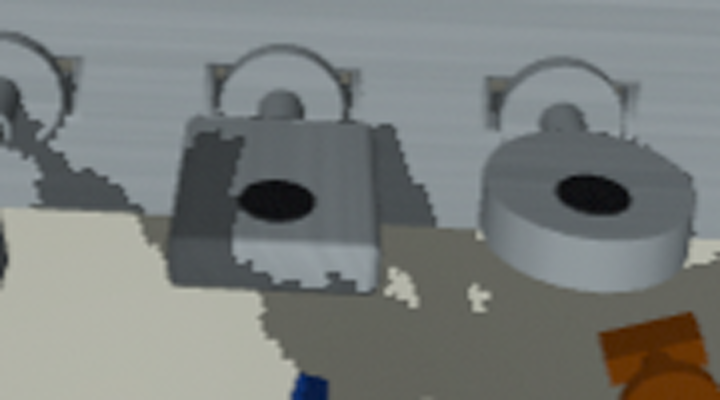

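```bash
python3 - <<'E'
from h import *
import pickle
np.set_printoptions(precision=4,suppress=True)
q=Q(np.radians(163)); x,y=.560,.2835
arm.movep([x,y,.22],q); arm.move_gripper(.5)
arm.line_to([x,y,.140],.1); print(arm.read_ft_force())
arm.move_gripper(0.,40); print("open",arm.read_opening(),arm.read_finger_force(),arm.read_ft_force())
arm.line_to([x,y,.24],.1); print(arm.read_ft_force(),arm.read_opening(),arm.read_time())
arm.movep([.5356,-.0413,.25],Q(np.pi+.017))
arm.line_to([.5356,-.0413,.200],.1)
C=cam("wrist"); im=snapshot("wrist"); pickle.dump((C,im),open("hov.pkl","wb"))
print(arm.read_tool_pos(),arm.read_time(),arm.read_joint_positions()[6])
cv2.imwrite("pics/hov.png",cv2.resize(im[120:420,170:470],None,fx=2,fy=2,interpolation=cv2.INTER_CUBIC))
E
```

```text
[-0.0543  0.0211  1.5504]
open 0.10453794792191011 40.20676374435425 [0.3451 0.4132 2.4822]
[ 0.1175 -0.309  -0.447 ] 0.0965143601921632 14.8167
[ 0.5361 -0.0408  0.2006] 16.75 0.913951231526882
```

View pics/hov.png

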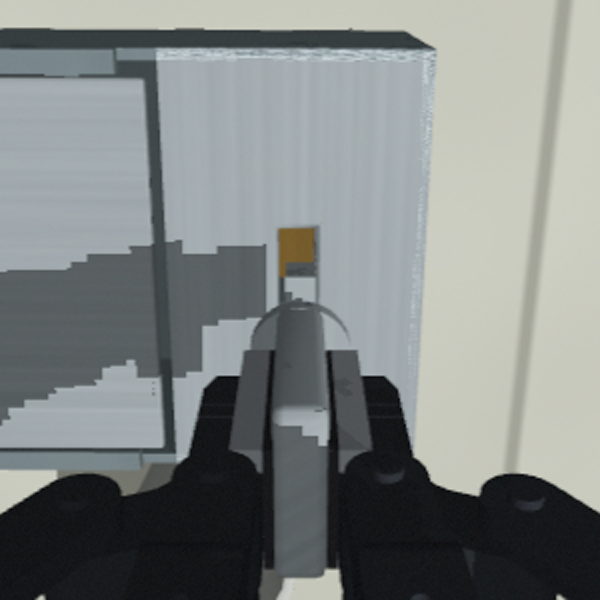

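The hover view shows the slot at crop columns 278–319 with its far end at row 227. The bit wing's far end is at about row 262 and the collar's far rim at about row 300, centred on column 301. So the key sits about 0.5 mm right of the slot; I'll compute the along-slot offset.

```bash
python3 - <<'E'
from h import *
import pickle
np.set_printoptions(precision=4,suppress=True)
C,im=pickle.load(open("hov.pkl","rb"))
f=lambda x,y,z:onplane(C,[(170+x/2,120+y/2)],z)[0]
print("slot far",f(298,227,.065),"corner L/R",f(279,229,.065),f(319,226,.065))
print("bit far bottom",f(301,262,.0866),"collar far",f(301,300,.1146), f(301,300,.1106))
print("L/R collar",f(252,325,.1126),f(350,325,.1126))
print("deck far edge",f(160,48,.065),f(436,48,.065))
E
```

```text
slot far [ 0.5221 -0.0408  0.065 ] corner L/R [ 0.5227 -0.0459  0.065 ] [ 0.5217 -0.0352  0.065 ]
bit far bottom [ 0.524  -0.04    0.0866] collar far [ 0.5221 -0.0401  0.1146] [ 0.5238 -0.0401  0.1106]
L/R collar [ 0.529  -0.0505  0.1126] [ 0.5286 -0.0295  0.1126]
deck far edge [ 0.4758 -0.076   0.065 ] [ 0.4746 -0.0072  0.065 ]
```

```bash
python3 - <<'E'
from h import *
np.set_printoptions(precision=4,suppress=True)
p=arm.read_tool_pos();print(p)
c=np.array([.5356,-.0413])+np.array([.5357,-.0414])-p[:2]
b=arm.read_ft_force()
for z in (.184,.180,.177,.174,.170,.166,.162,.159,.157,.1555,.1545):
    arm.line_to([c[0],c[1],z],.04); F=np.array(arm.read_ft_force())-b
    print(z,arm.read_tool_pos(),F)
    if F[2]>10: break
print(arm.read_time())
E
```

```text
[ 0.5361 -0.0408  0.2006]
0.184 [ 0.5352 -0.0419  0.1838] [-0.279  -0.4191  0.469 ]
0.18 [ 0.5351 -0.0419  0.1798] [-0.2584 -0.0184 -0.4645]
0.177 [ 0.5351 -0.0419  0.1768] [-0.4991 -0.5326 -0.7486]
0.174 [ 0.5351 -0.0419  0.1738] [-0.1259  1.0735 -0.3536]
0.17 [ 0.535  -0.042   0.1697] [-0.2019  0.7854  0.8538]
0.166 [ 0.5351 -0.042   0.1657] [-0.4185  0.4873 -0.4777]
0.162 [ 0.5351 -0.0419  0.1617] [0.0484 0.5089 0.0833]
0.159 [ 0.5351 -0.042   0.1588] [ 0.1171  1.4281 -0.0629]
0.157 [ 0.5351 -0.0419  0.1569] [-0.4132  0.3537 -0.6987]
0.1555 [ 0.5354 -0.0418  0.1557] [0.7474 0.1611 1.1832]
0.1545 [ 0.5355 -0.0417  0.1556] [-2.8046 -0.104   7.3901]
19.8
```

```bash
python3 - <<'E'
from h import *
np.set_printoptions(precision=4,suppress=True)
arm.pause(.2)
b=np.array(arm.read_wrist_torque()); x,y=.5352,-.0417
for a in np.r_[np.arange(.15,1.4,.15),1.43,1.49,1.53,1.56,1.59,1.62]:
    arm.line_to([x,y,.1550],.05,ori=Q(np.pi+.017-a))
    R=Ro.from_quat(arm.read_eef_rot()).as_matrix();yaw=np.arctan2(R[1,0],R[0,0])%(2*np.pi)
    T=np.array(arm.read_wrist_torque())-b
    print(round(a,2),round(np.pi+.017-yaw,3),T,np.array(arm.read_ft_force()),arm.read_tool_pos(),round(arm.read_time(),2))
    if a>1 and abs(T[2])>.6: break
E
```

```text
0.15 0.147 [ 0.2127 -0.2581  0.0264] [-0.5461  0.2136  5.6187] [ 0.5355 -0.0413  0.1556] 20.3
0.3 0.297 [ 0.0138 -0.1023  0.0208] [-0.9459 -1.579   7.3173] [ 0.5354 -0.042   0.1556] 20.6
0.45 0.447 [-0.0182 -0.1127  0.0028] [-2.0095 -1.8726  6.8349] [ 0.5354 -0.042   0.1556] 20.9
0.6 0.597 [-0.0736 -0.1347 -0.0063] [-1.4219 -1.5261  7.3354] [ 0.5354 -0.0421  0.1556] 21.2
0.75 0.747 [-0.1161 -0.0478  0.0624] [-1.0031 -1.4313  7.5058] [ 0.5353 -0.0421  0.1556] 21.5
0.9 0.897 [-0.0705 -0.0408  0.0227] [-1.8662 -0.5014  7.7687] [ 0.5353 -0.0422  0.1556] 21.8
1.05 1.047 [-0.0531 -0.0192  0.0149] [-1.6233 -2.1346  7.8943] [ 0.5352 -0.0422  0.1556] 22.1
1.2 1.197 [-0.1276 -0.022   0.0482] [-1.4155 -1.6907  7.7963] [ 0.5352 -0.0422  0.1556] 22.4
1.35 1.347 [-0.0895 -0.0147  0.0251] [-1.4499 -1.4116  8.1066] [ 0.5351 -0.0422  0.1556] 22.7
1.43 1.427 [-0.0705  0.0426  0.0402] [-1.2386 -1.4691  8.1692] [ 0.5351 -0.0423  0.1556] 22.95
1.49 1.487 [-0.0575  0.0249  0.0281] [-2.5222 -1.6713  8.3399] [ 0.535  -0.0422  0.1556] 23.2
1.53 1.527 [-0.088   0.0949  0.0544] [-2.2062 -1.8415  7.5489] [ 0.535  -0.0423  0.1556] 23.45
1.56 1.557 [-0.1194  0.0353  0.0455] [-1.9165 -0.3196  8.3638] [ 0.535  -0.0423  0.1556] 23.7
1.59 1.586 [-0.0741  0.1119  0.1884] [-2.4123 -2.4645  6.6036] [ 0.535  -0.0423  0.1556] 23.95
1.62 1.615 [-0.1073  0.1084  0.3934] [-2.5717 -0.878   8.4509] [ 0.5349 -0.0422  0.1556] 24.2
```

```bash
python3 - <<'E'
from h import *
np.set_printoptions(precision=4,suppress=True)
arm.line_to([.535,-.0417,.1555],.05,ori=Q(np.pi+.017-1.585)); arm.pause(.15)
arm.move_gripper(.45); print(arm.read_ft_force())
arm.line_to([.535,-.0417,.225],.1)
q=Q(np.pi/2+.017)
arm.line_to([.5377,-.135,.225],.15,ori=q)
arm.move_gripper(0.,40)
arm.line_to([.5377,-.135,.150],.12)
b=np.array(arm.read_ft_force());print(b,arm.read_time())
for s in np.r_[np.arange(.03,.112,.01),np.arange(.112,.132,.003)]:
    arm.line_to([.5377+.0175*s,-.135-s,.150],.05); F=np.array(arm.read_ft_force())-b
    print(round(s,3),arm.read_tool_pos()[1],F)
    if F[1]>(9 if s>.1 else 15): break
print(arm.read_time())
E
```

```text
[0.4175 0.3951 0.8817]
[-0.3384  0.4699 -0.1933] 27.8333
0.03 -0.16478013846754885 [ 1.2356 -1.6628  1.3481]
0.04 -0.1755857270422031 [-0.0629 -0.6304  0.4845]
0.05 -0.18568284218921835 [ 0.3039 -0.7401  0.6719]
0.06 -0.19607121413336384 [ 0.0878 -0.3858 -0.3389]
0.07 -0.20615506095275934 [-0.6359 -0.7361 -0.1404]
0.08 -0.2161292002343145 [ 0.2443 -0.4917  0.0182]
0.09 -0.22610772820009517 [0.3151 0.2525 0.224 ]
0.1 -0.23615755432071203 [ 0.2896 -0.1404 -0.3331]
0.11 -0.2461466084590538 [-0.2533  0.0095 -0.0997]
0.112 -0.24725708732944277 [-0.0494  0.5626  1.0271]
0.115 -0.24998379376460175 [1.0429 0.2724 0.2422]
0.118 -0.2532892144007409 [-0.6748  1.7209  1.0428]
0.121 -0.25425983257740337 [-0.6942  3.6121  1.8762]
0.124 -0.2545804628214865 [-1.4212  9.303   3.2686]
32.6333
```

The push met a firm stop at the expected travel. I'll retreat and check.

```bash
python3 - <<'E'
from h import *
p=arm.read_tool_pos()
arm.line_to([.5395,p[1]+.012,.150],.05); arm.line_to([.5395,p[1]+.012,.25],.15)
arm.movep([0.55,-0.13,0.36],Q(np.pi/2+.017)); arm.pause(.3)
C=cam("wrist"); im=snapshot("wrist"); cv2.imwrite("pics/end.png",im); print(arm.read_time())
print(proj(C,[[.5349,-.0409,.119],[.539,-.264,.091]]))
E
```

```text
34.95
[[301.56725302  89.49824418]
 [306.92913993 337.46773134]]
```

View pics/end.png

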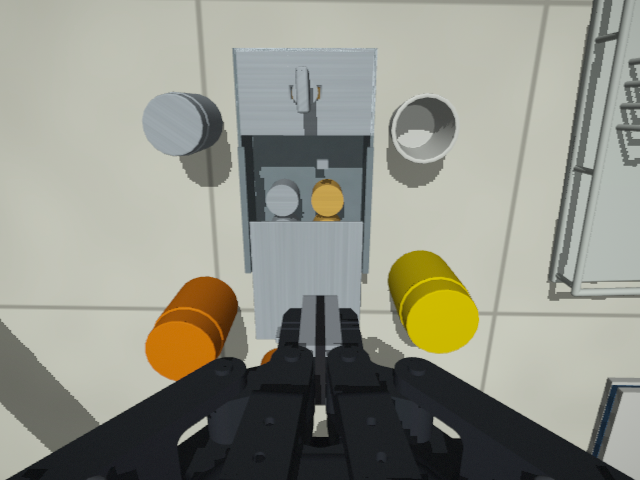

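The picture shows the key upright and turned at (302,88), where projection predicted it. The lid is open with its inner edge at row 221, and the canister, cup and tin stand clear.

```bash
python3 - <<'E'
from h import *
C=cam("wrist");print(onplane(C,[(306,221)],.069))
print(ticket.finish_job())
E
```

```text
[[ 0.5372239  -0.15361949  0.069     ]]
the job is handed in; nothing more can be done
None
```

The job is handed in: the canister is clear of the lid's path, the key is fully home, turned to its stop and let go, and the lid is pushed open to its stop; the hand-in returned no verdict.

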